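Point out two suspect parts on a clamped board and log them

ROBOT

A 7-joint arm with a two-finger parallel gripper is mounted at the origin on the work surface. World frame = base frame: x ahead of the robot, y to its left, z up, the work surface at z = 0. Lengths are in m, angles in rad, forces in N, time in s.
With the tool pointing down it reaches from about 0.4 to 0.9 m from the base axis. Payload 5.5 kg.
Tool frame: the origin (TCP) lies midway between the tips of the shut fingers; the grasp point (between the pads) lies 19 mm behind it (manip.grip_depth is the distance from the TCP to the grasp point, in m); z points along the fingers, x is the direction in which the jaws open and shut, and the axes are right-handed (so a half turn about z gives the same grasp; the last joint's range is limited). The gripper opens to 92 mm and grips with 3 to 60 N. Pads are 19 mm wide; open, the fingers measure 130 mm over their backs; the gripper's body (75 mm by 190 mm) begins 47 mm behind the grasp point.
Start: joints at [-0.91, 0.501, -0.427, 1.55, 0.221, 1.138, -0.21], TCP at [0.252, 0.599, 0.227] pointing down, gripper open.
Joint ranges: [-2.88, 2.88], [-0.31, 2.03], [-1.54, 1.56], [0.2, 2.42], [-1.41, 4.55], [0.19, 2.02], [-2.57, 2.57]. Speed limits (rad/s): [2.57, 2.57, 3.14, 3.14, 3.14, 3.14, 3.14].

INTERFACE

Orientations are given as a unit quaternion [x, y, z, w].
In Python, from bench import manip, effector, viewer gives the robot as it stands. Calls block until the motion is done:
- manip.move_pose(position, orientation): joint-space move of the TCP to a pose.
- manip.servo_line(position, ori=None, vel=0.15): straight line of the TCP; ori=None keeps the orientation; vel is the mean speed in m/s.
- manip.movej(angles): joint-space move.
- effector.open_jaws() and effector.close(f_grip=None): open the fingers fully, or close them until they stop; f_grip is the grip in N (None keeps the last).
- manip.sleep(seconds).
- manip.solve_ik(position, orientation): joint angles nearest the present ones, or None.
- viewer.get_image(name): name is "scene" or "top" or "wrist"; returns the picture (420x560x3 uint8, red, green, blue); there is no depth.
- viewer.get_calibration(name): a dict with "vfov" (degrees; the focal length in pixels is half the picture's height over the tangent of half this angle, whatever the lens; pixels are square), "cx", "cy" (the principal point, pixels), "eye" and "attitude" of the camera in the world. Camera axes: x right, y down, z forward; pixel columns grow to the right and rows downward; lengths in m; the calibration is good to about 2 mm. A picture is of the moment at which its call begins: read the wrist's pose just before it. get_calibration takes no time and is no camera call; for the wrist camera it gives the pose at the moment of the call.
A pose or a line that the arm cannot do raises manip.PlanningError and nothing moves.
- manip.hand_in(): hands the job in, once; it reports no verdict.
Readings, each from a call of its own:
- manip.current_clock(): time.
- manip.current_q(): joint angles.
- manip.current_joint_velocities(): joint speeds.
- manip.current_tau(): joint torques, N m.
- manip.current_tool_pos(): TCP position.
- manip.current_tcp_rot(): TCP orientation.
- manip.current_force(): force on the tool from outside, world axes, zero at the start.
- manip.current_wrist_torque(): the same for the moment, N m.
- manip.current_finger_gap(): finger opening in m.
Only numpy, scipy, OpenCV 4.12 (cv2) and the standard library are available. Lean on these libraries where they do the work, as an engineer would, in place of code of your own. Each camera call takes 0.05 s, during which the arm holds its last target.

TASK

Show the inspector the two suspect parts on the clamped circuit board: with the fingertips pointing straight down, point first at the taller round can and then at the larger ring coil, each time stopping about 15 mm above the middle of the part and keeping still there for a good two seconds. Then press the log button fully down with the fingertips and let it spring back. Touch neither the board nor its parts nor the fixture, and do not move or pick up anything that lies around.

Things in the scene. Friction and masses are not known exactly. Their poses are not given: they have to be found in the camera images.
- fixture: Fixed aluminium plate 240 x 200 x 15 mm, origin under its centre, z up. Green board (x -100 to 35 mm, y +-85 mm, top 27 mm up), held at its +x edge by a closed clamp whose orange handle reaches x = 226 mm, 77 mm up. On it six parts, places shuffled: x = -75, -25 mm; y = -50, 0, 50 mm.
- can_tall: The taller of the two round black capacitor cans on the board, 22 mm diameter, 36 mm tall; fixed; origin at the centre of its underside, on the board's top face.
- can_short: The shorter round black can on the board, 22 mm diameter, 20 mm tall (not asked for); fixed; origin at the centre of its underside, on the board's top face.
- coil_big: The larger of the two ring-shaped copper coils lying flat on the board, 30 mm outer and 14 mm inner diameter, 14 mm tall; fixed; origin at the centre of its underside, on the board's top face.
- coil_small: The smaller ring coil on the board, 18 mm outer diameter, 8 mm tall (not asked for); fixed; origin at the centre of its underside, on the board's top face.
- heat_sink: Finned aluminium heat sink on the board, 26 x 30 x 22 mm tall (not asked for); fixed; origin at the centre of its underside, on the board's top face.
- relay: Black relay block on the board, 28 x 18 x 16 mm tall (not asked for); fixed; origin at the centre of its underside, on the board's top face.
- can_tall_top (a point): Point to indicate: centre of the top of the TALLER of the two round black capacitor cans on the board; z up.
- coil_big_top (a point): Point to indicate: centre of the top of the LARGER of the two ring-shaped copper coils lying flat on the board (the middle of its hole, level with its upper face); z up.
- log_button_top (a point): Centre of the top face of the round black log button (34 mm diameter), 22 mm above the bench, in a small round grey housing (50 mm, 12 mm high) fixed to the bench apart from the fixture; the button is pressed straight down.
- log_button (a joint): Travel of the log button: 0 up, 0.006 m fully down; it springs back; about 5 N presses it fully.
- spare_can: Loose spare short black can, 22 mm diameter, 20 mm tall, standing on the fixture's far ledge beside the clamp. A bystander. Origin: centre of its underside.
- spare_coil: Loose spare copper ring coil, 30 mm across, 14 mm tall, lying on the fixture's far ledge on the other side of the clamp. A bystander. Origin: centre of its underside.
- screwdriver: Loose screwdriver, 140 mm long, lying on the bench beyond the button. A bystander. Origin: on its length, at bench level; x runs towards its blade.
- flux_jar: Loose small amber jar, 40 mm diameter, 42 mm tall, on the robot's side of the button, its wall 45 mm or more from the button's edge. A bystander. Origin: centre of its underside.
- solder_spool: Loose solder spool, 56 mm diameter, 40 mm tall, at the back of the bench. A bystander. Origin: centre of its underside.
- parts_bin: Loose black parts bin, 110 x 90 x 45 mm, at the left. A bystander. Origin: centre of its underside.
- spare_board: Loose green spare board, 120 x 80 x 4 mm, flat on the bench at the right. A bystander. Origin: centre of its underside.

How it is judged:
By the outcome, as a careful person would: the job done as asked, in the order asked, and still so for the second after the job is handed in, with the robot touching nothing.
It also fails if it takes over 64 s, if anything falls off the work surface, if the arm or the gripper's body presses on something with over 40 N, if the wrist force passes 120 N, or if a joint passes its speed limit or range.

## Working session

There is one attempt and no reset: what is moved stays moved. The work goes in short steps, each a Python script; the robot and the scene stay as the last script left them, time stands still between calls to the robot, and variables do not carry over. Pictures are saved under pics/ and viewed, and the job is handed in when it is done.

```bash
mkdir -p pics
python3 - <<'E'
from bench import manip, effector, viewer
import cv2
for n in ("scene","top","wrist"):
    c=viewer.get_calibration(n); im=viewer.get_image(n)
    cv2.imwrite(f"pics/{n}0.png",im[:,:,::-1]); print(n,c)
print(manip.current_clock(),manip.current_tool_pos(),manip.current_tcp_rot())
E
```

```text
scene {'vfov': 44.39295655243117, 'cx': 279.7198633743183, 'cy': 209.0545232432695, 'eye': array([ 1.09301423, -0.53769875,  1.09749998]), 'attitude': array([ 0.89264752,  0.33501576, -0.11116543, -0.28033388])}
top {'vfov': 46.255541794487414, 'cx': 288.1398459741499, 'cy': 220.0011135875973, 'eye': array([ 0.41821674, -0.02185368,  1.49166048]), 'attitude': array([-0.69780455,  0.71308124, -0.04214325,  0.05298968])}
wrist {'vfov': 62.58288006822626, 'cx': 280.2676498017171, 'cy': 211.9371499104934, 'eye': array([0.18256607, 0.62890349, 0.38419616]), 'attitude': array([0.82504344, 0.5473946 , 0.07726762, 0.11701368])}
0.15 [0.25162844 0.59874724 0.22591249] [ 8.32885557e-01  5.53444755e-01 -6.33410505e-04  3.88513525e-04]
```

View pics/scene0.png

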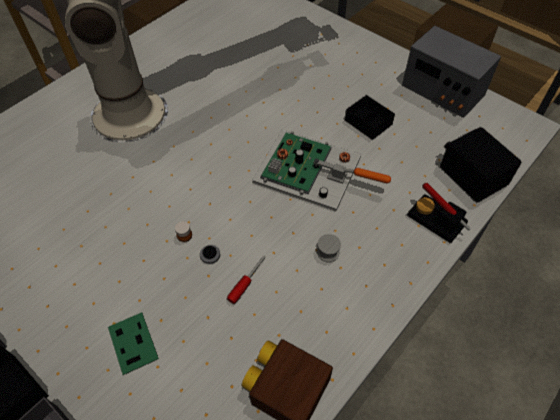

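View pics/top0.png

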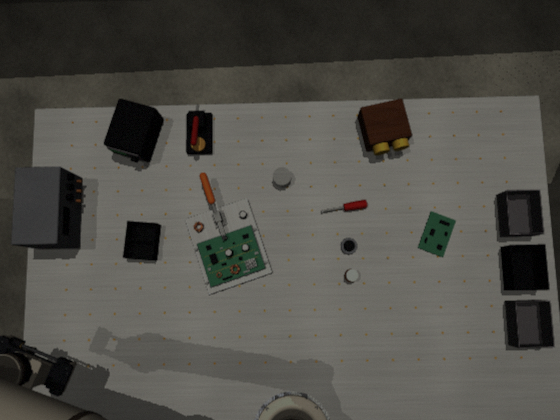

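View pics/wrist0.png

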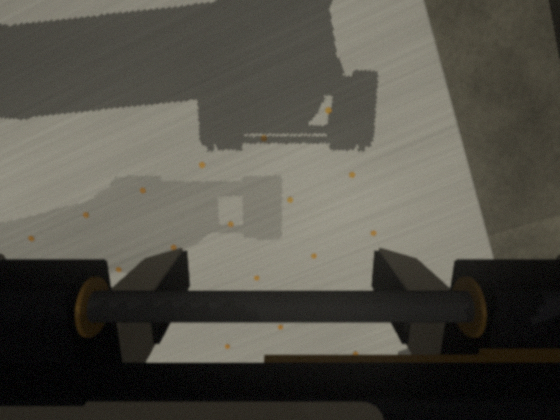

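The scene view shows the fixture near pixel (300,165) and the button near (210,254). In the top view they are at about (230,248) and (348,246). I'll enlarge both.

```bash
cat > h.py <<'E'
import numpy as np, cv2
from scipy.spatial.transform import Rotation as R
def ray(c,u,v,H=420):
    f=H/2/np.tan(np.radians(c['vfov'])/2)
    d=R.from_quat(c['attitude']).apply([(u-c['cx'])/f,(v-c['cy'])/f,1.]); return np.array(c['eye']),d
def hit(c,u,v,z):
    e,d=ray(c,u,v); return e+d*(z-e[2])/d[2]
def proj(c,p):
    f=210/np.tan(np.radians(c['vfov'])/2)
    q=R.from_quat(c['attitude']).inv().apply(np.array(p)-c['eye']); return q[...,:2]/q[...,2:]*f+[c['cx'],c['cy']]
E
python3 - <<'E'
import cv2
t=cv2.imread('pics/top0.png')[165:300,180:280]; s=cv2.imread('pics/scene0.png')[120:220,245:400]
t=cv2.resize(t,None,fx=4.4,fy=4.4,interpolation=2);cv2.imwrite('pics/t1.png',cv2.convertScaleAbs(t,alpha=1.6))
s=cv2.resize(s,None,fx=5,fy=5,interpolation=2);cv2.imwrite('pics/s1.png',cv2.convertScaleAbs(s,alpha=1.5))
E
```

```text
(no output)
```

View pics/t1.png

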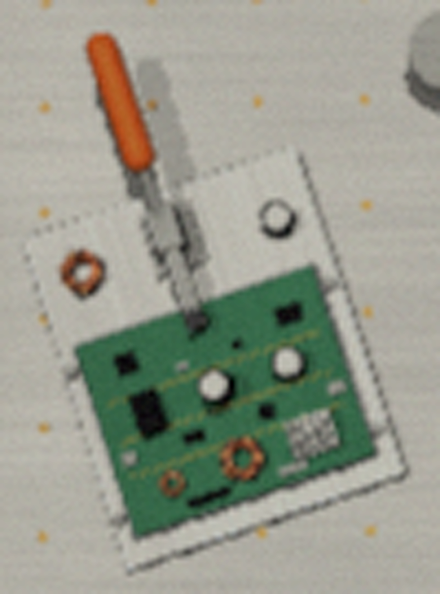

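View pics/s1.png

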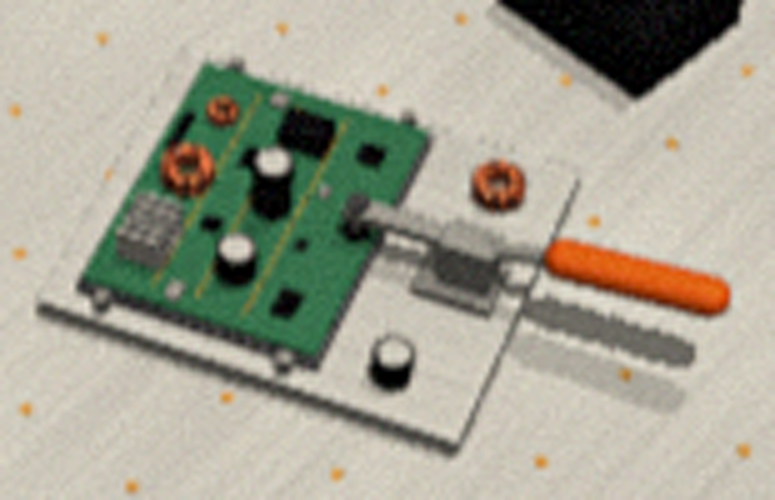

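The tall can is at the board centre: top-view crop (214,386), scene crop (272,160), with the longest body. The short can is to its right. The big coil is at top crop (243,458), scene crop (187,168).

Run:
```python
from bench import manip, viewer
from h import *
t=viewer.get_calibration('top'); s=viewer.get_calibration('scene')
T=lambda u,v:(u/4.4+180-.4,v/4.4+165-.4)
S=lambda u,v:(u/5+245-.4,v/5+120-.4)
for n,a,b,z in (('can',(214,386),(272,160),.063),('coil',(243,458),(187,168),.041),('short',(288,362),(237,250),.047),('spare can',(278,217),(395,350),.035)):
    print(n,hit(t,*T(*a),z).round(4),hit(s,*S(*b),z).round(4))
for n,a in (('FL',(25,245)),('FR',(300,147)),('NR',(408,472)),('NL',(130,570))): print(n,hit(t,*T(*a),.015).round(4))
print('button',hit(t,348.5,246,.022).round(4),hit(s,210,253,.022).round(4))
print('jar',hit(t,352,275,.042).round(4),hit(s,183,230,.042).round(4))
```

```text
can [0.521  0.1745 0.063 ] [0.5198 0.1751 0.063 ]
coil [0.4739 0.1583 0.041 ] [0.4764 0.1557 0.041 ]
short [0.5371 0.127  0.047 ] [0.5375 0.126  0.047 ]
spare can [0.6373 0.1342 0.035 ] [0.6365 0.1362 0.035 ]
FL [0.6248 0.3116 0.015 ]
FR [0.6891 0.1206 0.015 ]
NR [0.4631 0.0493 0.015 ]
NL [0.4011 0.2386 0.015 ]
button [ 0.535  -0.1801  0.022 ] [ 0.5436 -0.1852  0.022 ]
jar [ 0.4483 -0.185   0.042 ] [ 0.4574 -0.1898  0.042 ]
```

```bash
cat >> h.py <<'E'
YAW=np.radians(18.6)
def down(a): return [float(np.cos(a/2)),float(np.sin(a/2)),0.,0.]
E
python3 - <<'E'
from bench import manip, viewer, effector
from h import *
for a in (108.6,-71.4):
    print(a,[np.round(manip.solve_ik(p,down(np.radians(a))),2) for p in ([.52,.175,.25],[.475,.157,.056],[.54,-.183,.06])])
t=cv2.imread('pics/top0.png')[225:295,320:380]; s=cv2.imread('pics/scene0.png')[215:270,165:230]
t=cv2.resize(t,None,fx=6,fy=6,interpolation=2);s=cv2.resize(s,None,fx=6,fy=6,interpolation=2)
o=np.zeros((420,760,3),np.uint8);o[:,:360]=t;o[:330,370:760]=s
cv2.imwrite('pics/b1.png',cv2.convertScaleAbs(o,alpha=1.8))
E
```

```text
108.6 [array([-0.05,  0.29, -0.39,  1.78,  0.12,  1.09,  1.41]), array([-0.06,  0.49, -0.38,  2.05,  0.29,  0.66,  1.27]), array([ 0.36,  0.55, -0.1 ,  1.88,  0.08,  0.72,  2.11])]
-71.4 [array([-0.49,  0.26,  0.14,  1.8 , -0.04,  1.08, -1.58]), array([-0.49,  0.46,  0.14,  2.06, -0.1 ,  0.63, -1.53]), array([-0.  ,  0.57,  0.37,  1.89, -0.29,  0.73, -0.72])]
```

View pics/b1.png

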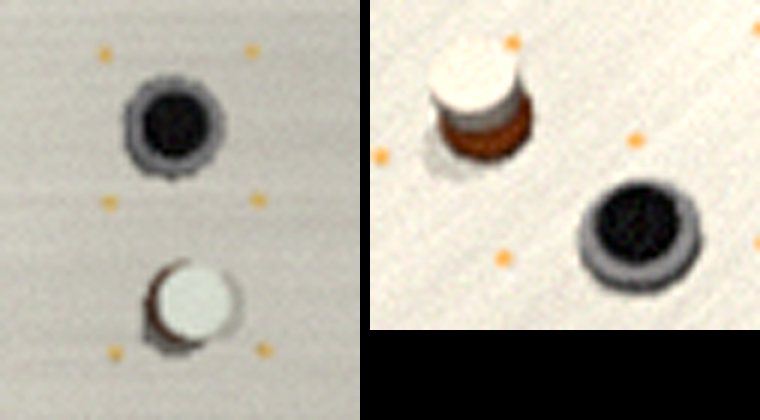

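The button top is at about (348.6,245.3) in the top view and (209.1,251.6) in the scene view. Next I'll close the jaws and take a close wrist look at the board.

Run:
```python
from bench import manip, viewer, effector
from h import *
t=viewer.get_calibration('top'); s=viewer.get_calibration('scene')
print('button',hit(t,348.6,245.3,.022).round(4),hit(s,209.1,251.6,.022).round(4))
effector.close()
manip.move_pose([.43,.14,.25],down(np.radians(-71.4)))
c=viewer.get_calibration('wrist'); im=viewer.get_image('wrist')
cv2.imwrite('pics/w1.png',im[:,:,::-1])
import json; json.dump({k:np.array(v).tolist() for k,v in c.items()},open('w1.json','w'))
print(c['eye'],manip.current_clock(),manip.current_tool_pos(),manip.current_finger_gap(),manip.current_force())
print(proj(c,np.array([[.521,.1745,.063],[.475,.157,.041]])))
```

```text
button [ 0.5371 -0.1805  0.022 ] [ 0.5392 -0.1839  0.022 ]
[0.5004193  0.16604838 0.40849479] 3.4333 [0.4300026  0.14108894 0.24998572] 0.0006819824708333029 [0.37849674 0.00334789 0.0698831 ]
[[278.93059415  88.56359409]
 [280.86317992 139.91370903]]
```

View pics/w1.png

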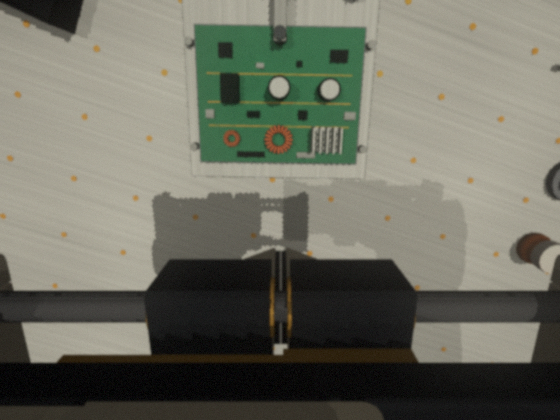

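The tall can is at about (279,88) and the big coil at about (278,139), both within 2–3 px of the predictions. I'll refine in a crop.

Run:
```python
import cv2
s=cv2.imread('pics/w1.png')[60:180,185:375]
s=cv2.resize(s,None,fx=4,fy=4,interpolation=2)
cv2.imwrite('pics/w1c.png',cv2.convertScaleAbs(s,alpha=1.5))
```

```text
(no output)
```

View pics/w1c.png

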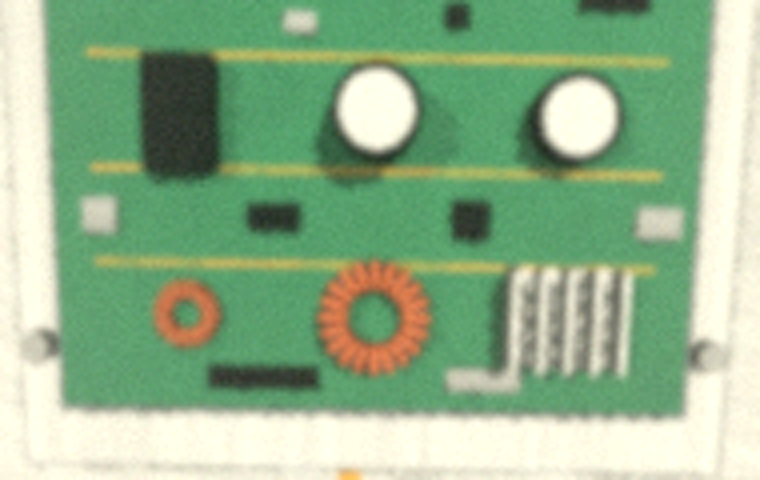

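Run:
```python
import json
from h import *
c=json.load(open('w1.json'))
a=hit(c,278.85,86.9,.063);b=hit(c,278.1,139.1,.041);print(a,b,a-b,np.linalg.norm((a-b)[:2]))
d=hit(c,185+580/4-.4,60+117/4-.4,.047);print(d,a-d, np.degrees(np.arctan2(*(a-d)[[1,0]]))-90)
print(hit(c,280.5,300,.25))
```

```text
[0.5223782 0.1750436 0.063    ] [0.47486756 0.15999857 0.041     ] [0.04751064 0.01504503 0.022     ] 0.04983587128313548
[0.53769792 0.12739527 0.047     ] [-0.01531971  0.04764832  0.016     ] 17.823445093951563
[0.41277378 0.13642529 0.25      ]
```

The wrist, top and scene estimates agree within about 2 mm, and the can–coil spacing comes out at 49.8 mm (true 50). Now the pointing.

Run:
```python
from bench import manip, viewer
from h import *
q=down(np.radians(-72.))
C=[.5217,.1746];L=[.4742,.1592]
manip.servo_line(C+[.14],ori=q)
manip.servo_line(C+[.079],vel=.06)
p=manip.current_tool_pos(); print(p, manip.current_clock())
for n in('scene','top','wrist'): cv2.imwrite(f'pics/can_{n}.png',viewer.get_image(n)[:,:,::-1])
manip.sleep(3); print(manip.current_tool_pos(),manip.current_clock(),manip.current_tcp_rot())
print(np.abs(manip.current_joint_velocities()).max(),manip.current_force())
s=cv2.imread('pics/can_scene.png')[100:220,235:395];t=cv2.imread('pics/can_top.png')[190:300,180:280]
o=np.zeros((480,800,3),np.uint8);o[:]=0
s=cv2.resize(s,None,fx=3,fy=3,interpolation=2);t=cv2.resize(t,None,fx=3,fy=3,interpolation=2)
o[:s.shape[0],:480]=s;o[:t.shape[0],490:790]=t
cv2.imwrite('pics/canc.png',cv2.convertScaleAbs(o,alpha=1.6))
```

```text
[0.52205302 0.17470961 0.0793756 ] 5.7333
[0.52169739 0.17461415 0.07898734] 8.8833 [ 8.09019916e-01 -5.87781231e-01 -1.57196188e-06  3.31303388e-07]
0.0011574900565876377 [ 0.39436108 -0.28363622 -0.00651474]
```

View pics/canc.png

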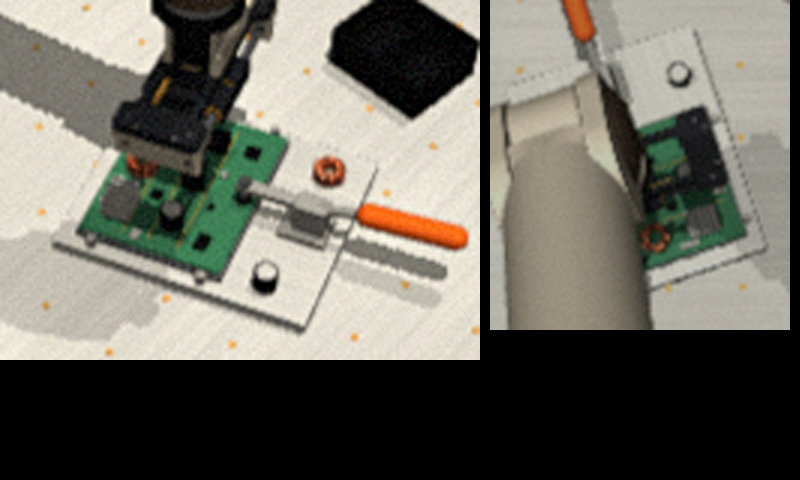

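View pics/can_wrist.png

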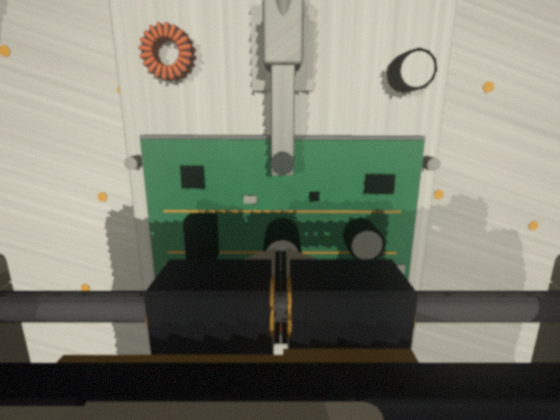

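The wrist view shows the tips centred on the can (edge at 281,243), with a gap and no contact. The hold lasted 3 s, so the coil is next, then a wrist look at the button.

Run:
```python
from bench import manip, viewer
from h import *
import json
C=[.5217,.1746];L=[.4742,.1592]
manip.servo_line(C+[.13])
manip.servo_line(L+[.13])
manip.servo_line(L+[.0565],vel=.06)
print(manip.current_tool_pos(), manip.current_clock())
im=viewer.get_image('wrist');cv2.imwrite('pics/coil_w.png',im[:,:,::-1])
manip.sleep(3); print(manip.current_tool_pos(),manip.current_clock(),manip.current_force())
manip.servo_line(L+[.2])
manip.move_pose([.47,-.17,.22],down(np.radians(-72)))
manip.sleep(.3)
c=viewer.get_calibration('wrist'); im=viewer.get_image('wrist')
cv2.imwrite('pics/wb.png',im[:,:,::-1])
json.dump({k:np.array(v).tolist() for k,v in c.items()},open('wb.json','w'))
print(manip.current_clock(),manip.current_tool_pos(),proj(c,np.array([.538,-.182,.022])))
```

```text
[0.47453256 0.15933372 0.05687451] 11.2333
[0.4742143  0.15922647 0.05651764] 14.2833 [ 0.00050814  0.32427762 -0.31595007]
16.9917 [ 0.47023466 -0.16932914  0.21996727] [314.74774266 127.77817217]
```

View pics/coil_w.png

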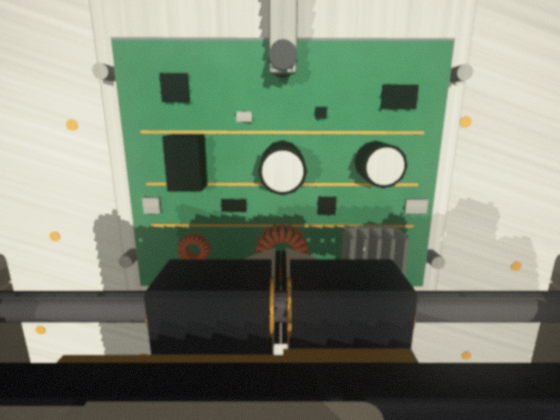

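View pics/wb.png

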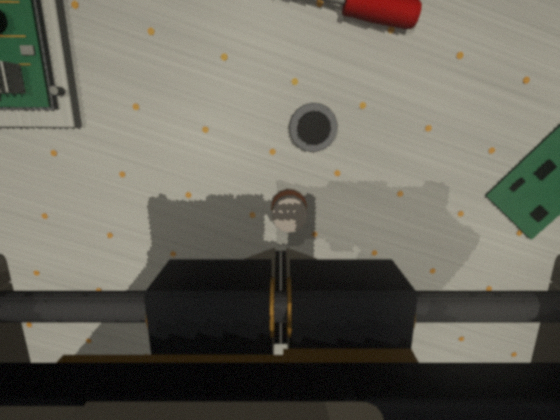

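The tips were centred over the big coil (282,245). The button is at (314.5,127.5), matching the prediction (314.7,127.8), so I'll use (0.538,-0.182). I'll press in steps and watch the force.

Run:
```python
from bench import manip, viewer
from h import *
B=[.538,-.182]
manip.servo_line(B+[.10])
manip.servo_line(B+[.026],vel=.06); manip.sleep(.2)
f0=manip.current_force(); print(f0)
z=.026
while z>.0125:
    z-=.001
    manip.servo_line(B+[z],vel=.02); manip.sleep(.1)
    f=manip.current_force()-f0; print(round(z,4),manip.current_tool_pos()[2].round(4),f.round(1))
    if f[2]>16: break
manip.sleep(.3);print(manip.current_tool_pos(),manip.current_force()-f0,manip.current_clock())
cv2.imwrite('pics/press.png',viewer.get_image('wrist')[:,:,::-1])
manip.servo_line(B+[.06],vel=.06); manip.servo_line(B+[.2]);manip.sleep(.5)
print(manip.current_force()-f0,manip.current_clock())
cv2.imwrite('pics/end_s.png',viewer.get_image('scene')[:,:,::-1])
```

```text
[-0.05838016 -0.20479733  0.0603553 ]
0.025 0.025 [-0.6 -0.3  0.5]
0.024 0.024 [0.1 0.9 0.1]
0.023 0.023 [ 0.2  0.6 -0.3]
0.022 0.0222 [-0.8  0.2  1.5]
0.021 0.0211 [-0.   0.3  2.2]
0.02 0.0201 [0.6 0.6 2.9]
0.019 0.0191 [-0.2 -0.5  3.4]
0.018 0.0181 [ 0.8 -0.7  4.1]
0.017 0.0171 [ 1.5 -0.6  5.1]
0.016 0.0163 [-0.   0.5  7.3]
0.015 0.0161 [-2.9  1.2 15.5]
0.014 0.016 [-4.6  2.7 23.2]
[ 0.53830812 -0.18208334  0.01597306] [-4.39975845  2.11941781 21.64410942] 24.15
[ 0.67685822 -0.2406954   0.26763361] 26.7
```

View pics/press.png

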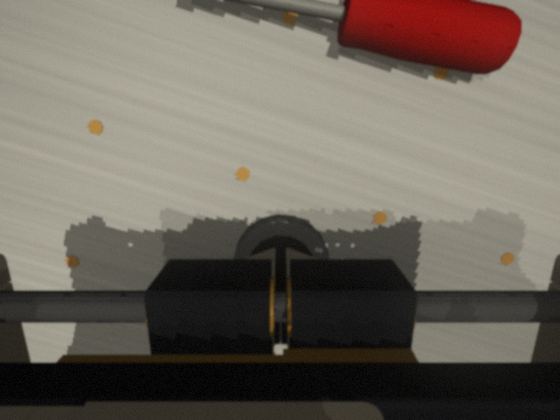

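View pics/end_s.png

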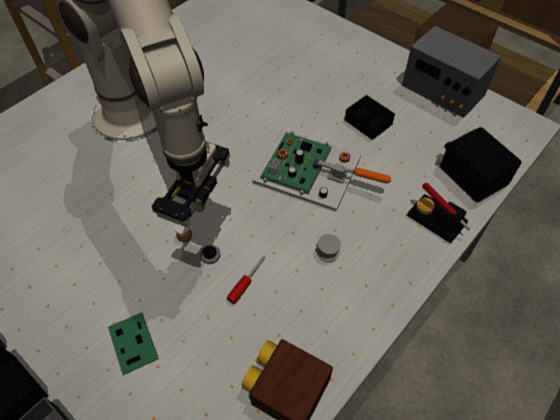

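The press bottomed out at z = 16.0 mm (6 mm of travel, 22 N). In the scene view the button is back up at (210,254) and the bystanders are where they were. I'll hand in.

Run:
```python
from bench import manip
print(manip.hand_in(),manip.current_clock())
```

```text
the job is handed in; nothing more can be done
the job is handed in; nothing more can be done
```

I did all three steps in the order asked and handed the job in; the robot's clock read 26.7 s just before that. No verdict is reported.

- **Pointing:** With the jaws shut and pointing straight down, I held about 16 mm above the tall can, then about 15.5 mm above the big coil, for about 3 s each. Wrist pictures showed the tips centred on both parts, and the force readings stayed at noise level.
- **Button:** I pressed the log button until it stopped, with the tips at z = 16.0 mm, which is the full 6 mm of travel, at about 22 N. I then lifted clear to z = 0.2 m.
- **Last checks:** The final scene picture shows the button back up and everything else where it was, and the force is back to about zero. I judged the spring-back only from that picture.
- **Disagreements:** The camera estimates for the board parts differed by up to 4 mm, so I used a blend. My first button readings differed by about 9 mm between views. An enlarged re-reading brought that down to about 4 mm, and the wrist camera confirmed the point I used to within 1 px.

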